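Cover the rearing tub with its lid from the carousel

ROBOT

A 6-joint arm with a two-finger parallel gripper is mounted at the origin on the work surface. World frame = base frame: x ahead of the robot, y to its left, z up, the work surface at z = 0. Lengths are in mm, angles in rad, forces in N, time in s.
With the tool pointing down it reaches from about 400 to 925 mm from the base axis. Payload 3.4 kg.
Tool frame: the origin (TCP) lies at the very end of the fingers, on their centre line; the grasp point (between the pads) lies 19 mm behind it (ctrl.hold_point_z is the distance from the TCP to the grasp point, in mm); z points along the fingers, y is the line along which they close (so a half turn about z gives the same grasp; the last joint's range is limited). The gripper opens to 85 mm and grips with 20 to 120 N. Pads are 22 mm wide; open, the fingers measure 114 mm over their backs; the gripper's body (76 mm by 85 mm) begins 54 mm behind the grasp point. The pads swing forward as they close: fully open they stand 13 mm farther back than shut.
Start: joints at [-1.411, 0.307, 1.506, -0, 1.328, -0.073], TCP at [133.189, -559.367, 231.305] pointing down, gripper open.
Joint ranges: [-3.12, 3.12], [-1.05, 2.28], [0.14, 2.33], [-1.42, 4.57], [0.1, 2.73], [-2.68, 2.68]. Speed limits (rad/s): [2.57, 2.57, 3.14, 3.14, 3.14, 3.14].

INTERFACE

Orientations are given as a unit quaternion [w, x, y, z].
In Python, from rig import ctrl gives the robot as it stands.
- The arm moves only by the tool carry_out, never from a script. Its argument "plan" is one flat list of numbers, 7 for each row, row after row: the shift along the world's x, y, z in cm, then the turn, a rotation vector about the world's x, y, z in rad, then the opening, from 0 (shut) to 1 (fully open). In form: [tx, ty, tz, wx, wy, wz, fingers, tx, ty, tz, wx, wy, wz, fingers, ...]. A call has 1 to 8 rows; each row is the pose to reach, as a shift and turn from the pose commanded when the call began; what a row does not reach only later rows make up. A row lasts 1/10 s, in which the tool goes at most 50 mm and 8.59 degrees, less where a joint would pass 70% of its speed; a pose out of reach is approached as far as the arm can. A call with a gripper value outside its range is refused whole. The fingers move at their own pace and stop on an object; the grip force is fixed at half the most. Time passes only in rows, so rows that repeat a pose let the fingers close. It gives the time, the measured TCP pose, the force, the opening and the grip force at its end, in the units of the state.
- ctrl.get_state(): the state, without advancing time (a new reading comes with each control period).
- ctrl.snapshot(name): name is "scene" or "top" or "wrist"; returns the picture (480x640x3 uint8, red, green, blue); there is no depth.
- ctrl.get_calibration(name): a dict with "fx", "fy", "cx", "cy" (pixels), "cam_to_world" (4x4, takes a point from camera to world coordinates). Camera axes: x right, y down, z forward; pixel columns grow to the right and rows downward; lengths in mm; the calibration is good to about 2 mm. A picture is of the moment at which its call begins: read the wrist's pose just before it. get_calibration takes no time and is no camera call; for the wrist camera it gives the pose at the moment of the call.
- ctrl.job_done(): hands the job in; it is judged then, once.
The state is a dict: "t": time; "q": joint angles; "joint_vel": joint speeds; "joint_torque": joint torques, N m; "tool_pos": TCP position; "tcp_rot": TCP orientation; "wrist_force": force on the tool from outside, world axes, zero at the start; "torque": the same for the moment, N m; "gripper_width": opening from 0.0 (shut) to 1.0 (fully open); "finger_force": force on a finger pad.
Only numpy, scipy, OpenCV 4.12 (cv2) and the standard library are available. Lean on these libraries where they do the work, as an engineer would, in place of code of your own. Each camera call takes 0.05 s, during which the arm holds its last target. There are 200 camera calls.

TASK

Turn the carousel until the lid that fits the open tub stands at the wooden loading tongue on the robot's side, then pick that lid off and put it on the tub so that it sits fully home and level. Set it down rather than drop it, lift no other lid, leave both other lids on the carousel, and do not shift the tub or the cups, plant and pen caddy beside it.

Things in the scene. Friction and masses are not known exactly. Their poses are not given: they have to be found in the camera images.
- front (a point): the loading place of the fixed carousel stand, 85 mm from the turning axis on the robot's side, 30 mm above the desk (tray's upper face); a bay faces the tongue when its centre is over this point. The point's -x axis points outward along the tongue, a flat wooden bar 45 mm wide, 8 mm high, on the desk, reaching to 205 mm from the turning axis.
- lamp (a point): middle of the lamp bar's top, fixed to the carousel stand 85 mm behind the turning axis, across the rear bays: 34 mm wide, 420 mm long (along the point's y axis), from 202 to 228 mm above the desk, on two upright rods 16 mm thick, 190 mm either side of the middle. An obstacle.
- hub (a point): middle of the carousel's tray at its upper face, 30 mm above the desk. The tray is a round wooden board, 300 mm across, with three bays (round cork patches 85 mm from the axis, 120 degrees apart) with one lid lying in each. It turns about the vertical through this point, more than two turns either way, with light friction (about 0.12 N m), and stays where left.
- post0 (a point): middle of the upper end of one of the tray's three turning posts: plain upright wooden pegs 16 mm thick, 80 mm high above the tray (top 110 mm above the desk), 115 mm from the axis, half-way between two bays; grip or push a post to turn the tray. All three are alike.
- post1 (a point): the next post, 120 degrees anticlockwise seen from above from post0.
- post2 (a point): the third post, 120 degrees anticlockwise from post1.
- tray (a joint): angle of the tray in rad, growing anticlockwise seen from above; zero wherever it stood at the start.
- lid_mid (a point): the fitting lid, middle-sized of three white plastic ones: round cap open side down, 111 mm outside, 105 inside, 14 high, top 3 thick; on it a central pinch bar 60 long (point's x), 16 wide (y), 28 high. Whole height 42. Point on the centre line, half-way up: 21 mm over the skirt's lower edge, 7 over the round top, 21 below the bar's top; z up. 40 to 100 g; lies loose, bar at any angle.
- lid_small_mid (a point): a smaller lid, 84 mm outside, otherwise of the same form, with the same bar and the point at the same height; too small for the tub.
- lid_large_mid (a point): a larger lid, 130 mm outside, otherwise of the same form, with the same bar and the point at the same height; too large for the tub.
- tub_rim (a point): centre of the mouth, at rim height, of a loose round white plastic tub, open upward, 75 mm high, 97 mm outside at the rim, 80 at the foot, wall 3.5, about 350 g, on the desk. With the lid home, the lid's top rests on the rim all round, its skirt hangs 11 mm below the rim with 4 mm of play, and the lid's point is 10 mm above this one.
- cups_mid (a point): two clear cups standing upside down one on the other, 90 mm across, 180 mm high in all; point on the axis, half-way up. Bystander.
- plant_mid (a point): small plant in a terracotta pot, 84 mm across; pot 70 mm high, leaves to about 135 mm; point on the pot's axis, half-way up the pot (35 mm). Bystander.
- caddy_mid (a point): square metal pen caddy, 75 by 75 mm, 85 mm high, with pens standing up to 140 mm; point on its centre line at 42 mm height. Bystander.
Mind the look-alikes: they are no part of the job. What is shaped like the part that bears lid_mid but orange or purple is not meant.

How it is judged:
By the outcome, as a careful person would: the job done as asked, in the order asked, and still so for the second after the job is handed in, with the robot touching nothing.
It also fails if it takes over 72 s, if anything falls off the work surface, if the arm or the gripper's body presses on something with over 40 N, if the wrist force passes 120 N, or if a joint passes its speed limit or range.

## Working session

There is one attempt and no reset: what is moved stays moved. The work goes in short steps, Python scripts to look and compute and a tool call to move; the robot and the scene stay as the last step left them, time stands still between calls to the robot, and variables do not carry over. Pictures are saved under pics/ and viewed, at most 10 in all, crops included, and the job is handed in when it is done.

Besides the shell and the picture viewer there is one more tool, called after ">>>" in YAML: its name, and indented under it one key for each argument. carry_out: Moves the arm, as the interface text tells. Its arguments: {"type":"object","properties":{"plan":{"type":"array"}},"required":["plan"]}

```bash
mkdir -p pics; ls
cat > h.py <<'E'
import numpy as np,cv2
from rig import ctrl
def snap(n,f):
    im=ctrl.snapshot(n); cv2.imwrite('pics/'+f,im[:,:,::-1]); return im
def ray(cal,u,v,z):
    T=np.array(cal['cam_to_world']); d=T[:3,:3]@np.array([(u-cal['cx'])/cal['fx'],(v-cal['cy'])/cal['fy'],1]); o=T[:3,3]
    return o+d*(z-o[2])/d[2]
def proj(cal,p):
    T=np.array(cal['cam_to_world']); c=T[:3,:3].T@(np.array(p)-T[:3,3]); return c[0]/c[2]*cal['fx']+cal['cx'],c[1]/c[2]*cal['fy']+cal['cy']
E
python3 - <<'E'
from h import *
for n in ['scene','top']:
    snap(n,n+'0.png'); c=ctrl.get_calibration(n); print(n,np.round(c['cam_to_world'],3).tolist(),c['fx'],c['cx'],c['cy'])
print(ctrl.get_state())
E
```

```text
pics
scene [[-0.059, 0.667, -0.743, 1466.845], [0.998, 0.024, -0.058, 53.35], [-0.02, -0.745, -0.667, 983.062], [0.0, 0.0, 0.0, 1.0]] 510.0714596587945 317.39794671168096 231.52540407191628
top [[0.002, -0.984, 0.176, 286.2], [-1.0, -0.001, 0.01, -9.713], [-0.01, -0.176, -0.984, 1477.327], [0.0, 0.0, 0.0, 1.0]] 554.1554391122693 323.19135022424757 230.39104430446721
{'t': 0.1, 'q': array([-1.41051172e+00,  3.07537050e-01,  1.50756122e+00, -3.11921425e-05,
        1.32843369e+00, -7.35301449e-02]), 'joint_vel': array([-0.00117552, -0.00022129, -0.00297539, -0.00097403,  0.00051078,
       -0.00078033]), 'joint_torque': array([ 4.78345883e-04, -4.58530641e+01, -2.52610463e+01, -2.62993535e-04,
        5.61179506e-03,  1.08698637e-05]), 'tool_pos': array([ 133.06638783, -558.72450058,  230.44395399]), 'tcp_rot': array([-9.68085764e-04,  9.93173207e-01,  1.16644935e-01, -5.71701094e-05]), 'wrist_force': array([0.22158597, 0.02871672, 1.51747434]), 'torque': array([0.02108621, 0.03504334, 0.01510009]), 'finger_force': 0.0, 'gripper_width': 0.9982517762160585}
```

View pics/top0.png

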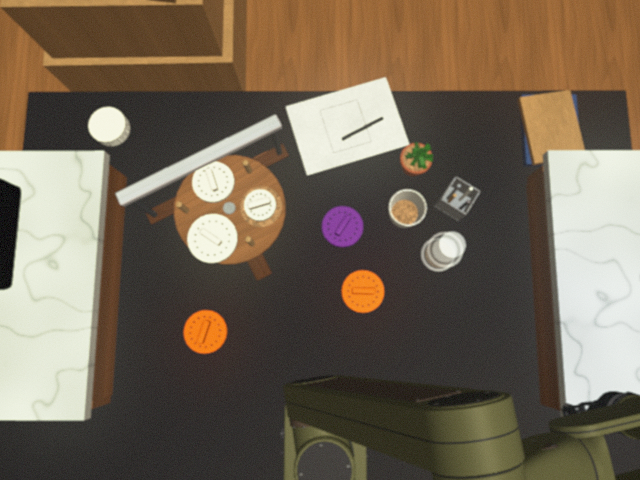

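View pics/scene0.png

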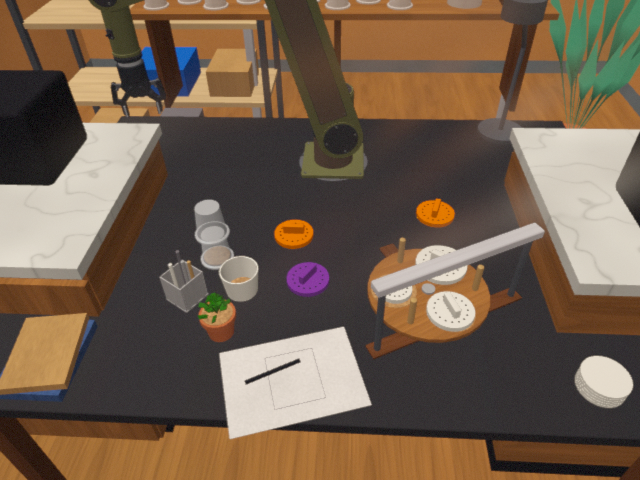

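The top view shows the tray at about (229,208). Its lids are at (213,182), middle-sized; (261,205), small; and (212,238), large. The tongue ends at about (262,270) and the tub is at (407,208).

Things that could be taken for lid_mid: the small and large lids, the white stack at (109,126), orange discs at (363,291) and (205,331), and a purple disc at (343,226). I'll measure diameters to decide.

Run:
```python
from h import *
im=cv2.imread('pics/top0.png'); c=ctrl.get_calibration('top'); hsv=cv2.cvtColor(im,cv2.COLOR_BGR2HSV)
R=lambda u,v,z:np.round(ray(c,u,v,z)[:2],1)
m=((hsv[...,1]<60)&(hsv[...,2]>185)).astype(np.uint8)
m[:,:170]=0;m[:,300:]=0;m[:160]=0;m[280:]=0
cs,_=cv2.findContours(m,cv2.RETR_EXTERNAL,cv2.CHAIN_APPROX_NONE)
for k in cs:
    if cv2.contourArea(k)<300: continue
    h=cv2.convexHull(k); w=np.array([ray(c,*p[0],44)[:2] for p in h],np.float32)
    (x,y),r=cv2.minEnclosingCircle(w); print('white',cv2.fitEllipse(h)[0],cv2.contourArea(k),(x,y),2*r)
# tub
g=((hsv[...,1]<70)&(hsv[...,2]>130)).astype(np.uint8)[180:235,380:432]
cs,_=cv2.findContours(g,cv2.RETR_EXTERNAL,cv2.CHAIN_APPROX_NONE)
k=max(cs,key=cv2.contourArea)+np.array([380,180]); 
w=np.array([ray(c,*p[0],75)[:2] for p in cv2.convexHull(k)],np.float32); print('tub',cv2.minEnclosingCircle(w))
# tray wood
w_=((hsv[...,0]<22)&(hsv[...,1]>80)&(hsv[...,2]>50)).astype(np.uint8)
for p in [(229,208)]: print('hub',R(*p,30))
for p in [(262,270)]: print('tongue',R(*p,8))
for p in [(118,198),(280,122)]: print('lamp ends',R(*p,228))
for n,p,z in [('cups',(450,244),180),('plant',(417,157),70),('caddy',(462,194),85)]: print(n,R(*p,z))
a=cv2.resize(im[140:290,160:300],None,fx=5.3,fy=4*1,interpolation=3) if 0 else cv2.resize(im[145:285,105:295],None,fx=4,fy=4,interpolation=3)
cv2.imwrite('pics/crop1.png',a)
```

```text
white (211.92166137695312, 237.99465942382812) 1848.0 (523.195556640625, 296.72503662109375) 131.66366577148438
white (259.47705078125, 204.52853393554688) 736.0 (612.74365234375, 173.86553955078125) 85.21228790283203
white (212.76229858398438, 181.52342224121094) 1238.0 (677.2283325195312, 299.9880676269531) 113.03620147705078
white (186.10089111328125, 165.7616729736328) 346.5 (707.896484375, 362.6282958984375) 119.02938079833984
tub ((598.44189453125, -213.1172637939453), 50.35667037963867)
hub [606.4 257. ]
tongue [442.4 167.6]
lamp ends [586.4 479.6]
lamp ends [771.7 105.9]
cups [ 486.3 -296.5]
plant [ 735.4 -242.8]
caddy [ 631.3 -353.3]
```

View pics/crop1.png

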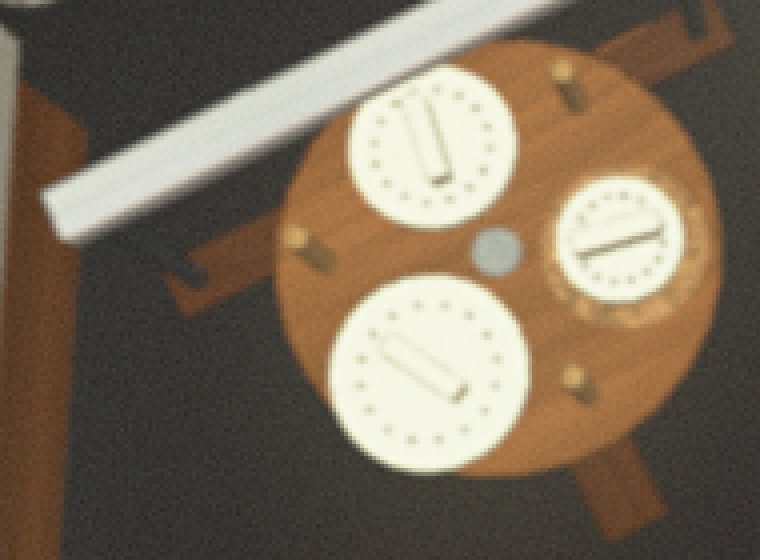

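The crop confirms it: lid_mid (about 113 mm measured) is the rear one at crop (432,145), the large one is at (430,373) and the small one at (620,238). Post tops are at crop (563,70), (296,238) and (573,377), and the hub cap at (497,251). Next I'll compute the post angles.

Run:
```python
from h import *
c=ctrl.get_calibration('top')
P=np.array([ray(c,105+a/4,145+b/4,110)[:2] for a,b in [(563,68),(296,237),(573,375)]]); print(P)
C=P.mean(0)  # posts at 120 deg: centroid = axis
print('axis',C,[ (np.hypot(*(p-C)),np.degrees(np.arctan2(*(p-C)[::-1]))) for p in P])
for a,b in [(577,490),(632,440),(665,512),(610,542)]: print('tongue',ray(c,105+a/4,145+b/4,8)[:2])
for n,l in dict(mid=(677.2,300),small=(612.7,173.9),large=(523.2,296.7)).items(): print(n,np.degrees(np.arctan2(l[1]-C[1],l[0]-C[0])))
```

```text
[[709.59815967 203.1160485 ]
 [598.45908158 369.55549261]
 [509.97523179 191.47347883]]
axis [606.01082435 254.71500665] [(np.float64(115.72721599028151), np.float64(-26.4788289077959)), (np.float64(115.08851391802484), np.float64(93.76227016579773)), (np.float64(114.98837279747355), np.float64(-146.63422633034114))]
tongue [449.03158491 201.7841022 ]
tongue [482.64622139 165.81504973]
tongue [434.41559754 142.81557449]
tongue [414.42321798 178.96645725]
mid 32.46133274819845
small -85.26833105027698
large 153.11504373624325
```

>>> carry_out:
  plan: [30,36,3,0,0,0.35,0.5,30,36,3,0,0,0.35,0.5,30,36,3,0,0,0.35,0.5,30,36,3,0,0,0.35,0.5,30,36,3,0,0,0.35,0.5,30,36,3,0,0,0.35,0.5,30,36,3,0,0,0.35,0.5,30,36,3,0,0,0.35,0.5]

```text
t: 0.9
tool_pos: [389.4, -250.8, 256.8]
tcp_rot: [-0.0, 0.958, 0.288, -0.0]
wrist_force: [0.6, -1.5, 0.7]
gripper_width: 0.499
finger_force: 0.0
```

>>> carry_out:
  plan: [12,44,-9,0,0,0,0.5,12,44,-9,0,0,0,0.5,12,44,-9,0,0,0,0.5,12,44,-9,0,0,0,0.5,12,44,-9,0,0,0,0.5,12,44,-9,0,0,0,0.5,12,44,-9,0,0,0,0.5,12,44,-9,0,0,0,0.5]

```text
t: 1.7
tool_pos: [491.9, 128.0, 178.8]
tcp_rot: [0.0, 0.958, 0.288, -0.0]
wrist_force: [0.9, 0.3, 0.7]
gripper_width: 0.501
finger_force: 0.0
```

>>> carry_out:
  plan: [1.8,6.4,-3,0,0,0,0.5,1.8,6.4,-3,0,0,0,0.5,1.8,6.4,-3,0,0,0,0.5,1.8,6.4,-7,0,0,0,0.5,1.8,6.4,-11.4,0,0,0,0.5,1.8,6.4,-11.4,0,0,0,0.3,1.8,6.4,-11.4,0,0,0,0.3]

```text
t: 2.4
tool_pos: [509.2, 188.9, 65.4]
tcp_rot: [0.0, 0.958, 0.287, -0.001]
wrist_force: [0.9, 0.5, 0.6]
gripper_width: 0.306
finger_force: 0.0
```

Run:
```python
import numpy as np
C=np.array([606,255]);
def arc(p,a0,a1,n,off=0):
    q=C+115*np.array([np.cos(np.radians(a0)),np.sin(np.radians(a0))])
    for a in np.linspace(a0,a1,n+1)[1:]:
        s=C+115*np.array([np.cos(np.radians(a)),np.sin(np.radians(a))])
        print(np.round((s-p)/10,2),round(np.radians(a-a0),2))
arc(np.array([510,191.8]),-146.5,-61.5,12)
print(); s=C+115*np.array([np.cos(np.radians(178.6)),np.sin(np.radians(178.6))]); print(s); arc(s,178.6,267.1,12)
```

```text
[ 0.87 -1.16] 0.12
[ 1.86 -2.18] 0.25
[ 2.96 -3.07] 0.37
[ 4.17 -3.82] 0.49
[ 5.46 -4.41] 0.62
[ 6.82 -4.84] 0.74
[ 8.22 -5.1 ] 0.87
[ 9.63 -5.18] 0.99
[11.05 -5.09] 1.11
[12.45 -4.82] 1.24
[13.8  -4.39] 1.36
[15.09 -3.79] 1.48

[491.03432868 257.80970049]
[ 0.06 -1.48] 0.13
[ 0.31 -2.94] 0.26
[ 0.74 -4.35] 0.39
[ 1.35 -5.7 ] 0.51
[ 2.13 -6.95] 0.64
[ 3.07 -8.1 ] 0.77
[ 4.14 -9.12] 0.9
[ 5.33 -9.99] 1.03
[  6.63 -10.7 ] 1.16
[  8.01 -11.24] 1.29
[  9.45 -11.6 ] 1.42
[ 10.91 -11.77] 1.54
```

>>> carry_out:
  plan: [0.4,-0.6,0,0,0,0.06,0.3,0.9,-1.2,0,0,0,0.12,0.3,1.9,-2.2,0,0,0,0.25,0.3,3.0,-3.1,0,0,0,0.37,0.3,4.2,-3.8,0,0,0,0.49,0.3,5.5,-4.4,0,0,0,0.62,0.3,6.8,-4.8,0,0,0,0.74,0.3,8.2,-5.1,0,0,0,0.87,0.3]

```text
t: 3.2
tool_pos: [593.4, 138.5, 68.8]
tcp_rot: [0.001, 0.746, 0.666, 0.002]
wrist_force: [-1.4, 1.5, 0.4]
gripper_width: 0.3
finger_force: 0.7
```

>>> carry_out:
  plan: [1.4,-0.1,0,0,0,0.12,0.3,2.8,0,0,0,0,0.24,0.3,4.2,0.3,0,0,0,0.37,0.3,5.6,0.7,0,0,0,0.49,0.3,6.9,1.3,0,0,0,0.61,0.3,6.9,1.3,0,0,0,0.61,0.15,6.9,1.3,0,0,0,0.61,0.15,6.9,1.3,0,0,0,0.61,0.5]

```text
t: 4.0
tool_pos: [662.0, 151.5, 68.0]
tcp_rot: [0.001, 0.514, 0.858, 0.001]
wrist_force: [-1.7, -0.0, 0.2]
gripper_width: 0.322
finger_force: 0.0
```

>>> carry_out:
  plan: [0,0,0,0,0,0,0.5,0,0,5,0,0,0,0.5,-3,0,9,0,0,-0.3,0.5,-9,4,9,0,0,-0.5,0.5,-17,10.6,9,0,0,-1.0,0.5,-17,10.6,9,0,0,-1.0,0.5,-17,10.6,9,0,0,-1.0,0.5,-17,10.6,9,0,0,-1.1,0.5]

```text
t: 4.8
tool_pos: [485.9, 259.2, 155.5]
tcp_rot: [-0.001, 0.836, 0.549, -0.002]
wrist_force: [0.5, -0.3, -1.1]
gripper_width: 0.5
finger_force: 0.0
```

Run:
```python
from h import *
im=snap('top','top1.png')
cv2.imwrite('pics/crop2.png',cv2.resize(im[145:285,105:295,::-1],None,fx=4,fy=4,interpolation=3))
print(ctrl.get_state()['tool_pos'],ctrl.get_state()['tcp_rot'])
```

```text
[487.89617334 258.56581329 155.63876402] [-2.96205666e-04  8.37480781e-01  5.46466042e-01 -8.48367193e-04]
```

View pics/crop2.png

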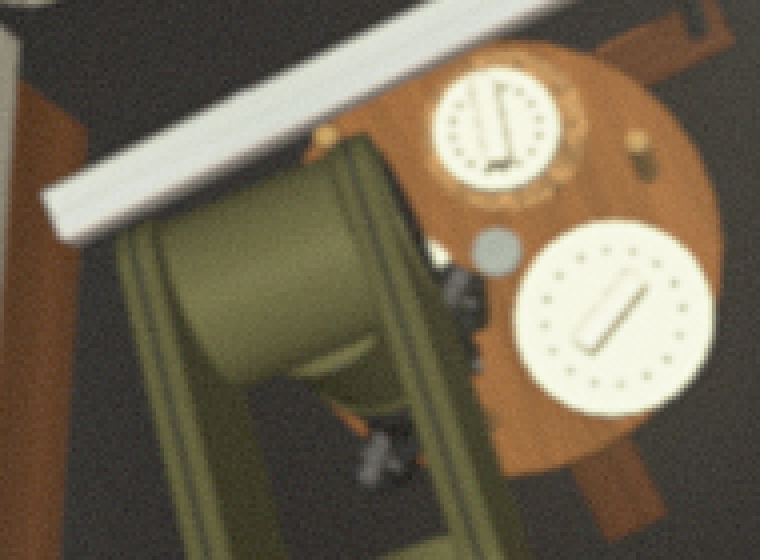

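Crop 2 shows the tray turned about 86°: the large lid at (615,317), the small one at the rear (497,127), and the pushed post at (637,140), about -60°. The next post is at about 180°.

>>> carry_out:
  plan: [0,0,0,0,0,-1.15,0.5,0,0,0,0,0,-1.15,0.5,0,0,0,0,0,-1.15,0.5,0,0,0,0,0,-1.15,0.5,0,0,0,0,0,-1.15,0.5,0,0,0,0,0,-1.15,0.5,0,0,0,0,0,-1.15,0.5,0,0,0,0,0,-1.15,0.5]

```text
t: 5.65
tool_pos: [490.8, 257.1, 155.4]
tcp_rot: [0.0, 1.0, 0.006, -0.0]
wrist_force: [-0.9, 0.2, 0.9]
gripper_width: 0.497
finger_force: 0.0
```

>>> carry_out:
  plan: [0,0,-4,0,0,0,0.5,0,0,-9,0,0,0,0.5,0,0,-9,0,0,0,0.3,0,0,-9,0,0,0,0.3]

```text
t: 6.05
tool_pos: [490.1, 257.1, 65.0]
tcp_rot: [0.001, 1.0, 0.008, -0.002]
wrist_force: [0.5, 0.2, 1.0]
gripper_width: 0.3
finger_force: 0.0
```

>>> carry_out:
  plan: [0,-0.7,0,0,0,0.06,0.3,0.1,-1.5,0,0,0,0.12,0.3,0.3,-2.9,0,0,0,0.25,0.3,0.7,-4.3,0,0,0,0.38,0.3,1.3,-5.7,0,0,0,0.5,0.3,2.1,-6.9,0,0,0,0.62,0.3,3.1,-8.1,0,0,0,0.75,0.3,4.1,-9.1,0,0,0,0.88,0.3]

```text
t: 6.85
tool_pos: [534.3, 167.1, 69.0]
tcp_rot: [0.0, 0.9, 0.436, 0.003]
wrist_force: [0.6, 1.4, -0.6]
gripper_width: 0.298
finger_force: 0.7
```

>>> carry_out:
  plan: [1.2,-0.9,0,0,0,0.13,0.3,2.5,-1.6,0,0,0,0.26,0.3,3.9,-2.1,0,0,0,0.39,0.3,5.3,-2.5,0,0,0,0.51,0.3,6.8,-2.7,0,0,0,0.63,0.3,6.8,-2.7,0,0,0,0.63,0.15,6.8,-2.7,0,0,0,0.63,0.15,6.8,-2.7,0,0,0,0.63,0.15]

```text
t: 7.65
tool_pos: [603.5, 139.9, 69.5]
tcp_rot: [0.003, 0.724, 0.69, 0.003]
wrist_force: [2.9, -2.1, 6.7]
gripper_width: 0.168
finger_force: 58.3
```

>>> carry_out:
  plan: [0,0,0,0,0,0,0.5,0,0,0,0,0,0,0.5,0,0,4,0,0,0,0.5,0,-1,9,0,0,0,0.5,0,-6,12,0,0,0,0.5,0,-11,14,0,0,0,0.6,0,-16,14,0,0,0,0.7,0,-18,14,0,0,0,0.7]

```text
t: 8.45
tool_pos: [599.8, -42.8, 207.3]
tcp_rot: [0.001, 0.723, 0.69, 0.0]
wrist_force: [0.4, -0.1, -0.4]
gripper_width: 0.698
finger_force: 0.0
```

Run:
```python
from h import *
im=snap('top','top2.png')
cv2.imwrite('pics/crop3.png',cv2.resize(im[145:285,105:295,::-1],None,fx=4,fy=4,interpolation=3))
print(ctrl.get_state()['tool_pos'],ctrl.get_state()['tcp_rot'])
im=im[:,:,::-1]; c=ctrl.get_calibration('top'); hsv=cv2.cvtColor(np.ascontiguousarray(im),cv2.COLOR_BGR2HSV)
m=((hsv[...,1]<60)&(hsv[...,2]>185)).astype(np.uint8)
m[:,:170]=0;m[:,300:]=0;m[:160]=0;m[280:]=0
cs,_=cv2.findContours(m,cv2.RETR_EXTERNAL,cv2.CHAIN_APPROX_NONE)
for k in cs:
    if cv2.contourArea(k)<300: continue
    w=np.array([ray(c,*p[0],44)[:2] for p in cv2.convexHull(k)],np.float32)
    (x,y),r=cv2.minEnclosingCircle(w); print('white',cv2.contourArea(k),(x,y),2*r,np.degrees(np.arctan2(y-255,x-606)),np.hypot(y-255,x-606))
```

```text
[599.74346391 -47.10038635 206.7507878 ] [ 0.00230203  0.7241008   0.68968924 -0.0012199 ]
white 1338.5 (532.6417236328125, 215.78323364257812) 112.36322784423828 -151.87138516584702 83.18287969947468
white 740.5 (602.6649169921875, 339.2742919921875) 85.5604248046875 92.26624888339538 84.34025770326694
white 1634.0 (686.4310302734375, 212.1300506591797) 131.0692138671875 -28.057732343859236 91.14265295311037
white 348.5 (707.8955078125, 361.2782287597656) 121.4222412109375 46.206080682689006 147.2336796411756
```

View pics/crop3.png

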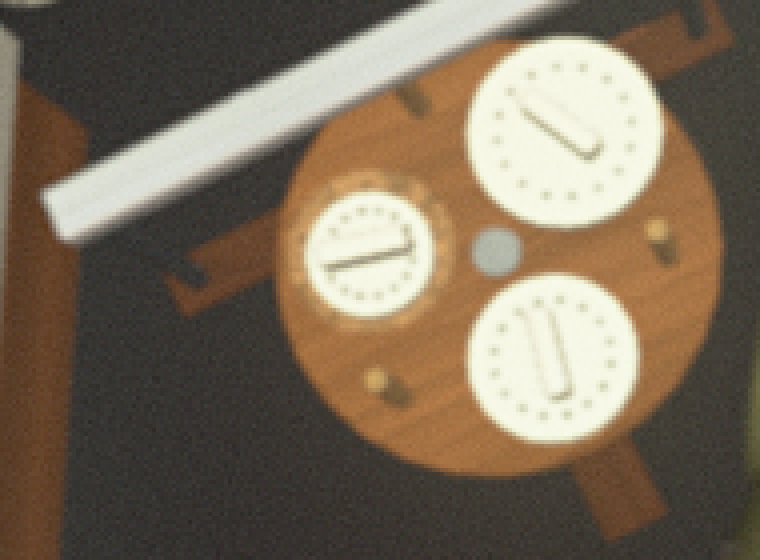

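Crop 3 shows lid_mid at (553,358) over the tongue, the small lid at the left (368,255), the large one at the rear right (565,132), and posts at (657,229) and (378,379). The bay is within about 2-3° of the tongue. I'll go above it for a wrist look.

>>> carry_out:
  plan: [-1.5,4,0,0,0,-1.28,0.8,-3,8,0,0,0,-1.28,0.8,-4,12,0,0,0,-1.28,0.8,-5,16,0,0,0,-1.28,0.8,-6,20,0,0,0,-1.28,0.8,-6.7,24,0,0,0,-1.28,0.8,-6.7,26.3,0,0,0,-1.28,0.8,-6.7,26.3,0,0,0,-1.28,0.8]

```text
t: 9.3
tool_pos: [531.6, 226.6, 205.4]
tcp_rot: [-0.001, 0.986, 0.165, -0.0]
wrist_force: [-0.1, 0.2, 0.6]
gripper_width: 0.801
finger_force: 0.0
```

>>> carry_out:
  plan: [0,0,0,0,0,-0.1,0.8,0,0,0,0,0,-0.1,0.8,0,0,0,0,0,-0.1,0.8]

```text
t: 9.6
tool_pos: [532.3, 223.0, 205.4]
tcp_rot: [0.0, 0.993, 0.118, -0.0]
wrist_force: [0.5, -0.8, 0.5]
gripper_width: 0.8
finger_force: 0.0
```

Run:
```python
from h import *
s=ctrl.get_state(); c=ctrl.get_calibration('wrist'); snap('wrist','w1.png'); print(s['tool_pos'],s['tcp_rot']); print(np.round(c['cam_to_world'],3).tolist(),c['fx'])
import pickle; pickle.dump(c,open('w1.pkl','wb'))
```

```text
[532.33949897 223.03701763 205.35933886] [ 1.14203658e-05  9.93029158e-01  1.17868386e-01 -3.66843378e-04]
[[0.233, -0.935, -0.268, 600.571], [-0.972, -0.224, -0.065, 239.604], [0.0, 0.276, -0.961, 347.104], [0.0, 0.0, 0.0, 1.0]] 383.1487788279873
```

View pics/w1.png

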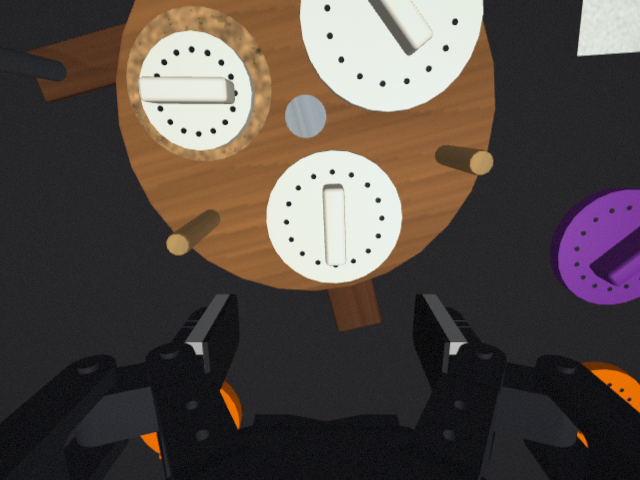

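The wrist view shows lid_mid at (334,216) with its bar running vertically from (334,186) to (336,265). Posts are at (481,162) and (178,244), the tongue end at (338,331)-(381,322), and the hub at (305,116).

Run:
```python
from h import *
import pickle; c=pickle.load(open('w1.pkl','rb'))
R=lambda u,v,z: ray(c,u,v,z)[:2]
im=cv2.imread('pics/w1.png'); hsv=cv2.cvtColor(im,cv2.COLOR_BGR2HSV)
m=((hsv[...,1]<40)&(hsv[...,2]>170)).astype(np.uint8)
cs,_=cv2.findContours(m,cv2.RETR_EXTERNAL,cv2.CHAIN_APPROX_NONE)
for k in cs:
    if cv2.contourArea(k)<4000: continue
    w=np.array([R(*p[0],44) for p in cv2.convexHull(k)],np.float32); print('white',cv2.minEnclosingCircle(w),cv2.boundingRect(k))
p1,p2=R(481,162,110),R(178,244,110); print('posts',p1,p2,np.hypot(*(p1-p2)),'want 199.2')
d=p2-p1; n=np.array([d[1],-d[0]])/np.hypot(*d); mid=(p1+p2)/2
ax1=mid+n*57.5; ax2=mid-n*57.5; ax=max((ax1,ax2),key=lambda a:a[0]); print('axis',ax,'hub',R(305,116,34)); b=mid-ax; print('bay deg',np.degrees(np.arctan2(b[1],b[0])),'bay',ax+b/np.hypot(*b)*85)
e=(R(338,331,8)+R(381,322,8))/2; print('tongue end',e,np.hypot(*(e-ax)),np.degrees(np.arctan2(*(e-ax)[::-1])))
s=(R(338,331,8)-R(329,290,8)),(R(381,322,8)-R(372,281,8)); print([np.degrees(np.arctan2(v[1],v[0])) for v in s])
a,b=R(334,187,72),R(336,264,72); print('bar',(a+b)/2,np.hypot(*(a-b)),np.degrees(np.arctan2(*(a-b)[::-1])))
```

```text
white ((533.4180908203125, 216.488037109375), 55.06342697143555) (267, 150, 135, 133)
white ((602.9652099609375, 339.8287048339844), 41.86343002319336) (138, 31, 114, 119)
white ((685.693115234375, 212.5948944091797), 64.2207260131836) (300, 0, 183, 112)
posts [603.7128162  143.01185317] [508.76161011 315.65376734] 197.03035823439006 want 199.2
axis [606.61985547 257.0427246 ] hub [606.14526058 257.36528407]
bay deg -151.18967679978525 bay [532.14116683 216.08024253]
tongue end [426.17039587 163.49284847] 203.25743970551943 -152.59655622414644
[np.float64(-154.930506404332), np.float64(-153.15979978045058)]
bar [534.52142368 216.55487601] 58.74813276217996 15.2982871087303
```

>>> carry_out:
  plan: [0.1,-0.6,-4,0,0,0.03,0.5,0.1,-0.6,-8,0,0,0.03,0.5,0.1,-0.6,-11,0,0,0.03,0.5,0.1,-0.6,-13,0,0,0.03,0.5,0.1,-0.6,-14.5,0,0,0.03,0.5,0.1,-0.6,-15.6,0,0,0.03,0.5,0.1,-0.6,-15.6,0,0,0.03,0.5]

```text
t: 10.35
tool_pos: [533.0, 216.3, 48.0]
tcp_rot: [0.0, 0.991, 0.132, -0.002]
wrist_force: [0.1, -0.3, 0.1]
gripper_width: 0.5
finger_force: 0.0
```

>>> carry_out:
  plan: [0,0,0,0,0,0,0.1,0,0,0,0,0,0,0.1,0,0,0,0,0,0,0.1,0,0,0,0,0,0,0.1,0,0,0,0,0,0,0.1]

```text
t: 10.85
tool_pos: [534.9, 217.2, 50.6]
tcp_rot: [-0.0, 0.991, 0.132, 0.001]
wrist_force: [-0.3, -0.1, 6.1]
gripper_width: 0.169
finger_force: 59.3
```

>>> carry_out:
  plan: [0,0,1,0,0,0,0.1,0,0,3,0,0,0,0.1,0,0,6,0,0,0,0.1,0,0,9,0,0,0,0.1,0,0,12,0,0,0,0.1,1,-3,12,0,0,0,0.1,2,-6,12,0,0,0,0.1,3,-9,12,0,0,0,0.1]

```text
t: 11.65
tool_pos: [563.9, 126.2, 170.3]
tcp_rot: [0.0, 0.991, 0.132, 0.0]
wrist_force: [0.5, -1.7, -0.2]
gripper_width: 0.175
finger_force: 58.6
```

Run:
```python
from h import *
c=ctrl.get_calibration('wrist');im=snap('wrist','w2.png')
s=ctrl.get_state(); print(s['tool_pos'],s['gripper_width'],s['finger_force'])
ct=ctrl.get_calibration('top'); cs_=ctrl.get_calibration('scene')
# tub rim refine: bright outer contour in top picture
t=cv2.imread('pics/top2.png'); hsv=cv2.cvtColor(t,cv2.COLOR_BGR2HSV)
for th in (130,150,170):
    g=np.zeros((480,640),np.uint8); g[180:235,380:428]=((hsv[...,1]<70)&(hsv[...,2]>th))[180:235,380:428]
    k=max(cv2.findContours(g,cv2.RETR_EXTERNAL,cv2.CHAIN_APPROX_NONE)[0],key=cv2.contourArea)
    w=np.array([ray(ct,*p[0],75)[:2] for p in cv2.convexHull(k)],np.float32); print('top',cv2.minEnclosingCircle(w),cv2.boundingRect(k))
t=cv2.imread('pics/scene0.png'); hsv=cv2.cvtColor(t,cv2.COLOR_BGR2HSV)
a=cv2.resize(t[190:340,150:350],None,fx=4,fy=4,interpolation=3); cv2.imwrite('pics/crop4.png',a)
```

```text
[565.80104428 121.40225474 170.11393733] 0.1735083080075842 58.69530200958252
top ((598.77587890625, -212.9608154296875), 50.4888801574707) (389, 189, 38, 38)
top ((598.4841918945312, -213.24533081054688), 49.82122802734375) (389, 189, 38, 38)
top ((599.0348510742188, -213.0523681640625), 48.83267593383789) (389, 189, 38, 37)
```

View pics/w2.png

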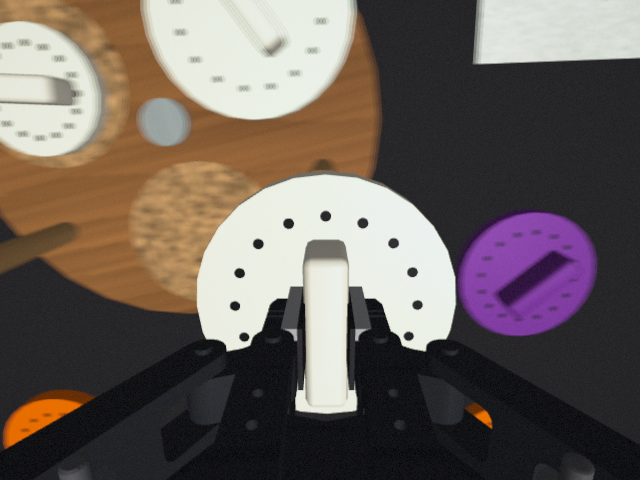

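The wrist view shows the lid held level by its bar, with the disc spanning columns 197-456 and its top at row 174; the other two lids stayed on the tray. Now the offset of the lid centre from the TCP.

Run:
```python
from h import *
s=ctrl.get_state(); c=ctrl.get_calibration('wrist')
im=cv2.imread('pics/w2.png'); g=((im.min(2)>150)).astype(np.uint8); n,l,st,_=cv2.connectedComponentsWithStats(g); m=(l==l[260,230]).astype(np.uint8)
k=max(cv2.findContours(m,cv2.RETR_EXTERNAL,cv2.CHAIN_APPROX_NONE)[0],key=cv2.contourArea)[:,0]
k=np.array([p for p in k if p[1]<300 ])
w=np.array([ray(c,*p,s['tool_pos'][2]-6.5)[:2] for p in cv2.convexHull(k.astype(np.int32))[:,0] if p[1]<298])
A=np.c_[2*w,np.ones(len(w))]; x=np.linalg.lstsq(A,(w**2).sum(1),rcond=None)[0]
print('lid centre',x[:2],'r',np.sqrt(x[2]+x[:2]@x[:2]),'offset',x[:2]-s['tool_pos'][:2]); print(s['tool_pos'])
```

```text
lid centre [564.68606891 121.1478868 ] r 54.614373511509235 offset [-1.11497537 -0.25436794]
[565.80104428 121.40225474 170.11393733]
```

>>> carry_out:
  plan: [0.5,-4,0.5,0,0,0,0.1,1,-8,1,0,0,0,0.1,1.5,-12,1,0,0,0,0.1,2,-15.5,1,0,0,0,0.1,2,-17.5,1,0,0,0,0.1,2,-18.5,1,0,0,0,0.1,2,-18.5,1,0,0,0,0.1,2,-18.5,1,0,0,0,0.1]

```text
t: 12.5
tool_pos: [583.7, -57.2, 179.4]
tcp_rot: [-0.0, 0.991, 0.132, -0.0]
wrist_force: [-0.3, 0.3, -1.2]
gripper_width: 0.174
finger_force: 58.9
```

Run:
```python
from h import *
s=ctrl.get_state(); c=ctrl.get_calibration('wrist');im=snap('wrist','w3.png'); print(s['tool_pos'],proj(c,[599,-213,75]))
import pickle; pickle.dump((s,c),open('w3.pkl','wb'))
```

```text
[583.67030236 -57.23334463 179.4254382 ] (np.float64(551.0053346722252), np.float64(274.17425624653083))
```

View pics/w3.png

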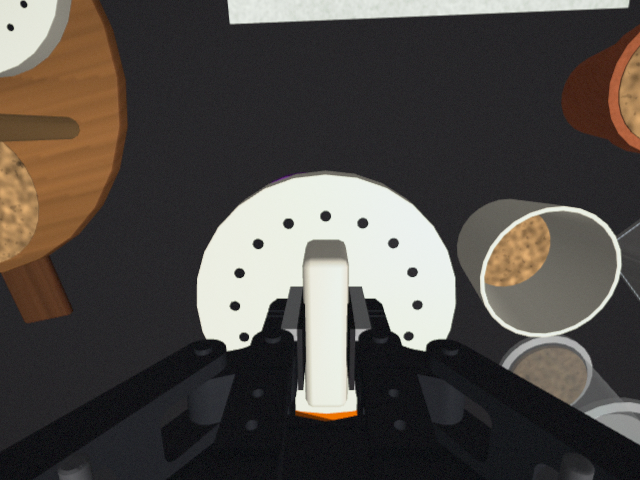

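The wrist view shows the tub rim spanning about (480-621, 207-335), in line with the predicted centre at (551,274). I'll fit both circles here.

Run:
```python
from h import *
import pickle; s,c=pickle.load(open('w3.pkl','rb')); im=cv2.imread('pics/w3.png')
def fit(w):
    x=np.linalg.lstsq(np.c_[2*w,np.ones(len(w))],(w**2).sum(1),rcond=None)[0]; return x[:2],np.sqrt(x[2]+x[:2]@x[:2])
g=(im.min(2)>185).astype(np.uint8); n,l,st,_=cv2.connectedComponentsWithStats(g)
for i in range(1,n):
    x,y,w,h,a=st[i]
    if a<300: continue
    k=cv2.convexHull(max(cv2.findContours((l==i).astype(np.uint8),0,1)[0],key=len))[:,0]
    if x>470 and y>190: z=75
    elif 190<x<205: z=s['tool_pos'][2]-6.5; k=k[k[:,1]<298]
    else: continue
    print(st[i],fit(np.array([ray(c,*p,z)[:2] for p in k])))
```

```text
[  197   175   258   176 27023] (array([582.38870976, -57.38299492]), np.float64(54.58916369274695))
[ 480  206  141  132 1559] (array([ 598.5038408 , -212.19226564]), np.float64(47.61079745519606))
```

>>> carry_out:
  plan: [0.4,-4,0,0,0,0,0.1,0.8,-8,0,0,0,0,0.1,1.2,-12,0,0,0,0,0.1,1.6,-14.5,0,0,0,0,0.1,1.6,-15.5,-1,0,0,0,0.1,1.6,-15.5,-4,0,0,0,0.1,1.6,-15.5,-6.5,0,0,0,0.1,1.6,-15.5,-7.4,0,0,0,0.1]

```text
t: 13.35
tool_pos: [597.5, -210.2, 101.9]
tcp_rot: [-0.002, 0.991, 0.132, -0.003]
wrist_force: [-0.2, 0.8, -1.0]
gripper_width: 0.175
finger_force: 58.9
```

>>> carry_out:
  plan: [0,0,0,0,0,0,0.1,0,0,-0.4,0,0,0,0.1,0,0,-0.7,0,0,0,0.1,0,0,-0.9,0,0,0,0.1,0,0,-1.1,0,0,0,0.1,0,0,-1.3,0,0,0,0.1,0,0,-1.4,0,0,0,0.1,0,0,-1.4,0,0,0,0.1]

```text
t: 14.15
tool_pos: [599.9, -213.1, 91.3]
tcp_rot: [-0.0, 0.991, 0.132, -0.0]
wrist_force: [-0.5, 0.3, -0.4]
gripper_width: 0.174
finger_force: 58.8
```

>>> carry_out:
  plan: [0,0,-0.15,0,0,0,0.1,0,0,-0.3,0,0,0,0.1,0,0,-0.4,0,0,0,0.1,0,0,-0.5,0,0,0,0.1,0,0,-0.58,0,0,0,0.1,0,0,-0.65,0,0,0,0.1,0,0,-0.65,0,0,0,0.1]

```text
t: 14.85
tool_pos: [600.0, -213.1, 85.0]
tcp_rot: [0.0, 0.991, 0.132, 0.0]
wrist_force: [-0.5, 0.2, -0.4]
gripper_width: 0.177
finger_force: 59.0
```

No contact yet, so I'll go down a little further in small steps.

>>> carry_out:
  plan: [0,0,-0.05,0,0,0,0.1,0,0,-0.1,0,0,0,0.1,0,0,-0.1,0,0,0,0.1]

```text
t: 15.15
tool_pos: [600.0, -213.1, 84.9]
tcp_rot: [0.0, 0.991, 0.132, 0.0]
wrist_force: [-2.2, 0.4, 5.6]
gripper_width: 0.173
finger_force: 59.7
```

Contact came at the home height. I'll release and rise.

>>> carry_out:
  plan: [0,0,-0.05,0,0,0,0.25,0,0,-0.05,0,0,0,0.35,0,0,0,0,0,0,0.45,0,0,0.5,0,0,0,0.45,0,0,2,0,0,0,0.45,0,0,5,0,0,0,0.45,0,0,10,0,0,0,0.45,0,0,14,0,0,0,0.45]

```text
t: 15.95
tool_pos: [600.2, -213.2, 226.1]
tcp_rot: [0.0, 0.991, 0.132, 0.0]
wrist_force: [0.8, -0.4, 0.1]
gripper_width: 0.455
finger_force: 0.0
```

>>> carry_out:
  plan: [-1,4,1,0,0,0,0.45,-3,8,1,0,0,0,0.45,-5,12,1,0,0,0,0.45,-6,15,1,0,0,0,0.45,-6,15,1,0,0,0,0.45,-6,15,1,0,0,0,0.45]

```text
t: 16.55
tool_pos: [540.1, -62.6, 234.5]
tcp_rot: [0.0, 0.991, 0.132, 0.001]
wrist_force: [0.4, -0.0, -0.8]
gripper_width: 0.453
finger_force: 0.0
```

Run:
```python
from h import *
s=ctrl.get_state(); c=ctrl.get_calibration('wrist'); w=snap('wrist','w4.png'); sc=snap('scene','scene4.png'); print(s['tool_pos'])
a=cv2.resize(sc[190:340,150:350,::-1],None,fx=3,fy=3,interpolation=3); b=cv2.resize(cv2.imread('pics/w4.png')[100:400,400:640],None,fx=.75,fy=.75)
o=np.zeros((450,790,3),np.uint8); o[:,:600]=a; o[:225,600:780]=b; cv2.imwrite('pics/f.png',o)
```

```text
[540.09600702 -62.64472661 234.52284347]
```

View pics/f.png

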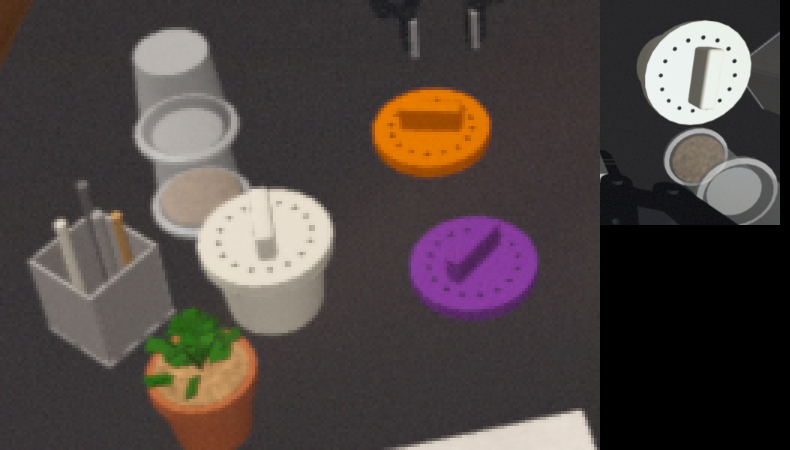

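The lid sits level and home on the tub at crop (265,240), with cups, caddy and plant unmoved. Handing in.

```bash
python3 -c "
from rig import ctrl
print(ctrl.job_done())"
```

```text
the job is handed in; nothing more can be done
None
```

I turned the carousel until the middle-sized lid stood at the tongue (bay within about 2° of it), then set that lid on the tub, where it looks fully home and level; the other two lids stayed on the carousel, the tub and the things beside it look unmoved in the last picture, and I handed the job in after about 17 s.

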